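# Press a lens barrel into the sprung V-block

### The arm

A 7-joint arm with a two-finger parallel gripper is mounted at the origin on a cart in front of the work surface, level with it; the furniture and walls round the work are solid. World frame = base frame: x ahead of the robot, y to its left, z up, the work surface at z = 0. Lengths are in m, angles in rad, forces in N, time in s.
With the tool pointing down it reaches from about 0.425 to 0.925 m from the base axis. Payload 6.8 kg.
Tool frame: the origin (TCP) lies on the centre line of the jaws, within the pads' length; the fingertips stand manip.tips_ahead ahead of it and the grasp point (between the pads) is the TCP (manip.tips_ahead is the distance from the TCP to the fingertips, in m); z points along the fingers, y is the line along which they close (so a half turn about z gives the same grasp; the last joint's range is limited). The gripper opens to 85 mm and grips with 20 to 120 N. Pads are 22 mm wide; open, the fingers measure 114 mm over their backs; the gripper's body (76 mm by 85 mm) begins 54 mm behind the grasp point. The pads swing forward as they close: fully open they stand 13 mm farther back than shut.
Start: joints at [1.174, 0.477, 0.022, 1.555, -0.011, 1.109, -0.083], TCP at [0.192, -0.647, 0.25] pointing down, gripper open.
Joint ranges: [-2.96, 2.96], [-0.34, 2.1], [-1.41, 1.46], [0.24, 2.44], [-1.37, 4.51], [0.17, 1.92], [-2.96, 2.96]. Speed limits (rad/s): [2.39, 2.39, 3.14, 3.14, 3.14, 3.14, 3.14].

### API

Orientations are given as a 3x3 rotation matrix whose columns are the frame's x, y, z axes.
In Python, from plant import manip, cams, hand_in, finder gives the robot as it stands.
- The arm moves only by the tool move_arm, never from a script. Its argument "series" is a list of rows, each an object with "slide": the shift along the tool's x, y, z in m, a list of three; "yaw": the turn about the tool's z in degrees. In form: [{"slide": [dx, dy, dz], "yaw": yaw}, ...]. A call has 1 to 10 rows; each row shifts and turns the commanded pose from where the row before left it, along the tool's axes as they then stand; what a row does not reach is not made up. A row lasts 1/10 s, in which the tool goes at most 50 mm and 8.59 degrees, less where a joint would pass 70% of its speed; a pose out of reach is approached as far as the arm can. A call is refused whole if a number of a shift passes 0.05 or a number of a turn 8.59, either way. A call with a gripper value outside its range is refused whole. "claw" is the closure, from 0 (fully open) to 1 (shut), set as the call begins (left out, the last holds). The fingers move at their own pace and stop on an object; the grip force is fixed at half the most. Time passes only in rows, so rows that do not move let the fingers close. It gives the time, the measured TCP pose, the force, the opening and the grip force at its end, in the units of the state.
- manip.state(): the state, without advancing time (a new reading comes with each control period).
- cams.grab_frame(name): name is "scene" or "top"; returns (picture, depth): 480x640x3 uint8, red, green, blue; 480x640 float32, m along the optical axis (not along the pixel's ray), 0 where there is no reading.
- cams.camera_params(name): a dict with "fx", "fy", "cx", "cy" (pixels), "eye" and "rotation" of the camera in the world. Camera axes: x right, y up, looking along -z (the intrinsics and any distortion apply to the point x, -y, -z); pixel columns grow to the right and rows downward; lengths in m; the calibration is good to about 2 mm. A picture is of the moment at which its call begins. camera_params takes no time and is no camera call.
- hand_in(): hands the job in; it is judged then, once.
Trained networks look in the newest picture that a camera, given by its name, has taken for a name from the list of things; names that differ only in an ending like _2 or _b are one class to them, and where a whole thing is asked for, a point or a joint stands for the part that bears it (a point fixed in the world has none). Each returns a list of dicts, best first, with "p" (0 to 1); they miss things now and then, are a little off and sometimes report something else, mostly with a low value. They report only what shows in the picture. A call takes as long as a camera call. They do not tell look-alikes from the thing itself.
- finder.regions_of(camera, label): "pixels" (480x640 bool, what is visible of it) and "box" ([left, top, right, bottom] in pixels, round what is visible of it).
- finder.tip_of(camera, label): "xy" ([column, row] in pixels: a listed point, or the origin of a listed thing).
The state is a dict: "clock": time; "q": joint angles; "joint_vel": joint speeds; "joint_efforts": joint torques, N m; "eef_pos": TCP position; "tool_rot": TCP orientation; "ft_force": force on the tool from outside, world axes, zero at the start; "ft_torque": the same for the moment, N m; "grip_width": finger opening in m; "gripper_force": force on a finger pad.
Only numpy, scipy, OpenCV 4.12 (cv2) and the standard library are available. Lean on these libraries where they do the work, as an engineer would, in place of code of your own. Each camera call takes 0.05 s, during which the arm holds its last target. There are 200 camera calls.

### The job

The steel spacer ring lies across the sprung V-block and is in the way: hang it on the fixture's post, right down on the base plate, and let it go. Then take the aluminium lens barrel from its wooden rest, lay it level along the V, roughly centred end to end and touching both flanks, and press it down until the block has sunk about halfway on its springs. Finish while holding it pressed like that with the gripper, and leave the tape rolls and the thread spool where they are.

Things in the scene. Friction and masses are not known exactly. Their poses are not given: they have to be found in the camera images.
- spacer: Plain steel spacer ring, 50 mm outside diameter, 26 mm bore, 14 mm high, 60 g. At the start it lies flat on the two flat top lands of the V-block, bridging the groove. Origin: centre of its underside; z is the ring's axis, up.
- barrel: Lens barrel: smooth aluminium cylinder, 40 mm diameter, 96 mm long, about 150 g, thin black bands round both ends and a glass lens in one end; either way round will do. Origin: its centre, on the axis; x along the axis. At the start it lies level on its wooden rest, axis 36 mm above the table, and can be gripped across its middle.
- rest: Fixed wooden rest of the barrel: a board 104 x 56 x 8 mm with two V saddles across its ends, each 10 mm thick, 44 mm wide and 25 mm high, centred 36 mm either side of the middle; nothing between them. Origin under the board's centre; x along the barrel's axis.
- vblock_seat (a point): Where the barrel's centre belongs: on the axis of a fully seated barrel, midway along the V, 78 mm above the table while the block is up; moves with the block. x runs along the groove, toward the post; z up.
- fixture: Fixed fixture: aluminium base plate 215 x 90 x 8 mm with the V-block at one end and the post at the other. Steel V-block: 64 mm long (along the groove), 60 mm wide, 90-degree groove 34 mm wide at the top, flat top lands beside it 67 mm above the table (11.3 mm below the seat point), groove bottom at 50 mm. Origin under the plate's centre; x along the groove, toward the post.
- vblock (a joint): How far the V-block has sunk on its springs (m): 0 up, 0.010 fully down. It goes straight down; it takes about 4 N to start it, 8.5 N at half travel, 13 N at the bottom, and it comes up again by itself. Its 45-degree flanks are called vblock_c1 (on the +y side of the seat point) and vblock_c3 (-y side).
- post_foot (a point): Foot of the fixed steel post, on its axis at the top of the fixture's 8 mm base plate; x and z as for the seat. The post is 20 mm in diameter and 48 mm high over the plate with a tapered tip, 115 mm from the middle of the V-block along the groove's direction. The base plate is 215 mm long and 90 mm wide.
- tape_black: Bystander: roll of black tape lying flat, 60 mm across, 18 mm high. Origin under its centre.
- tape_masking: Bystander: roll of masking tape lying flat, 84 mm across, 19 mm high. Origin under its centre.
- spool_blue: Bystander: standing spool of blue thread, 33 mm across, 60 mm high. Origin under its centre.
Things that resemble listed ones, but are neither listed nor needed, are in the scene too. There is more than one size of the spacer; the one meant has the size given above.

How it is judged:
By the outcome, as a careful person would: the job done as asked, in the order asked, and still so for the second after the job is handed in, while the arm keeps its last pose, push and grip.
It also fails if it takes over 51 s, if anything falls off the work surface, if the arm or the gripper's body presses on something with over 40 N, if the wrist force passes 120 N, or if a joint passes its speed limit or range.

## Working session

There is one attempt and no reset: what is moved stays moved. The work goes in short steps, Python scripts to look and compute and a tool call to move; the robot and the scene stay as the last step left them, time stands still between calls to the robot, and variables do not carry over. Pictures are saved under pics/ and viewed, at most 10 in all, crops included, and the job is handed in when it is done.

Besides the shell and the picture viewer there is one more tool, called after "Call:" in YAML: its name, and indented under it one key for each argument. move_arm: Moves the arm, as the interface text tells. Its arguments: {"type":"object","properties":{"series":{"type":"array"},"claw":{"type":"number"}},"required":["series"]}

```bash
mkdir -p pics; ls
cat > h.py <<'E'
import numpy as np, cv2
from plant import manip, cams, hand_in, finder
def save(im,n): cv2.imwrite('pics/'+n,cv2.cvtColor(im,cv2.COLOR_RGB2BGR))
def world(name,depth):
    p=cams.camera_params(name); h,w=depth.shape
    u,v=np.meshgrid(np.arange(w),np.arange(h))
    c=np.stack([(u-p['cx'])/p['fx']*depth,-(v-p['cy'])/p['fy']*depth,-depth],-1)
    return c@np.array(p['rotation']).T+np.array(p['eye'])
def pix(name,P):
    p=cams.camera_params(name); c=(np.array(P)-p['eye'])@np.array(p['rotation'])
    return p['cx']+p['fx']*c[0]/-c[2], p['cy']-p['fy']*c[1]/-c[2]
E
python3 - <<'E'
from h import *
for n in ['scene','top']:
    im,d=cams.grab_frame(n); save(im,n+'0.png'); np.savez(n+'0.npz',im=im,d=d); print(n,cams.camera_params(n))
    for l in ['spacer','barrel','rest','vblock_seat','post_foot','fixture','tape_black','tape_masking','spool_blue']:
        for r in finder.regions_of(n,l)[:4]: 
            if r['p']>.2: print(l,'reg',round(r['p'],2),np.array(r['box']).round().tolist())
    for l in ['vblock_seat','post_foot']:
        for r in finder.tip_of(n,l)[:3]: print(l,'tip',round(r['p'],2),np.array(r['xy']).round(1))
s=manip.state(); print(s, manip.tips_ahead)
E
```

```text
pics
scene {'fx': 484.6006887927104, 'fy': 484.6006887927104, 'cx': 320.26214145422347, 'cy': 235.4750208844521, 'eye': array([ 0.03669795, -0.35512296,  0.64060665]), 'rotation': array([[ 0.51452202,  0.57053723, -0.64012059],
       [-0.85747524,  0.3407637 , -0.38550786],
       [-0.00181673,  0.74723984,  0.66455197]])}
spacer reg 0.81 [161.0, 298.0, 184.0, 318.0]
spacer reg 0.77 [255.0, 286.0, 276.0, 305.0]
spacer reg 0.73 [200.0, 223.0, 228.0, 244.0]
barrel reg 0.67 [354.0, 267.0, 410.0, 323.0]
rest reg 0.78 [346.0, 288.0, 412.0, 335.0]
rest reg 0.26 [359.0, 267.0, 412.0, 323.0]
vblock_seat reg 0.75 [192.0, 229.0, 237.0, 264.0]
post_foot reg 0.6 [148.0, 215.0, 253.0, 288.0]
fixture reg 0.88 [151.0, 212.0, 255.0, 290.0]
tape_black reg 0.61 [399.0, 208.0, 430.0, 233.0]
tape_masking reg 0.68 [340.0, 186.0, 380.0, 218.0]
spool_blue reg 0.63 [277.0, 163.0, 294.0, 194.0]
spool_blue reg 0.43 [150.0, 214.0, 255.0, 289.0]
spool_blue reg 0.39 [400.0, 209.0, 431.0, 234.0]
vblock_seat tip 0.92 [212.8 232. ]
post_foot tip 0.72 [179.9 231.9]
top {'fx': 491.58371287894175, 'fy': 491.583712878
[... 1103 characters left out ...]
  2.01632755e-04,  1.16807299e-03, -1.98623500e-03,
        3.36066312e-04, -2.73059608e-04,  7.53238612e-04]), 'joint_efforts': array([ 6.28932066e-04, -5.96339071e+01,  1.60595007e+00, -2.81549388e+01,
        1.23009895e-02,  1.57680701e-03,  1.13496412e-08]), 'eef_pos': array([ 0.19224281, -0.64705104,  0.25029252]), 'tool_rot': array([[ 9.58593147e-01,  2.84779176e-01,  1.30213857e-05],
       [ 2.84779176e-01, -9.58593147e-01,  3.31680180e-06],
       [ 1.34267672e-05,  5.28756006e-07, -1.00000000e+00]]), 'ft_force': array([-0.45824242,  0.10480544,  0.21769544]), 'ft_torque': array([-0.0432502 ,  0.00195588,  0.00115132]), 'gripper_force': 0.0, 'grip_width': 0.08543697354776733} 0.019
```

Run:
```python
from h import *
a=np.load('top0.npz')['im']; b=np.load('scene0.npz')['im']
save(a,'t.png')
save(np.vstack([cv2.resize(a[235:365,140:420],None,fx=2.8,fy=2.8,interpolation=2)[:,:780],cv2.resize(b[205:325,140:420],None,fx=2.8,fy=2.8,interpolation=2)[:230,:780]]),'crop.png')
```

```text
(no output)
```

View pics/t.png

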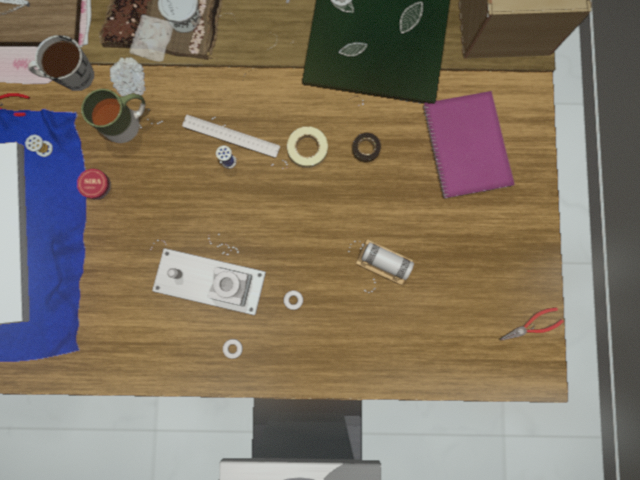

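View pics/crop.png

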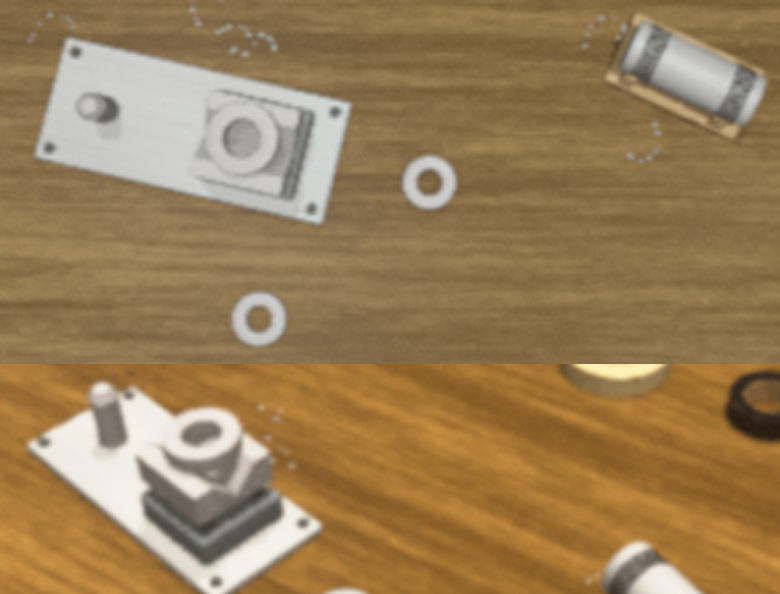

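View pics/scene0.png

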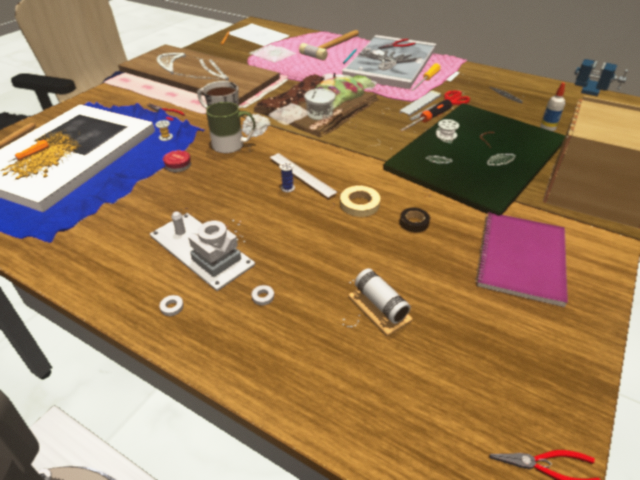

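```bash
cat >> h.py <<'E'
def fitcirc(P):
    A=np.c_[2*P[:,:2],np.ones(len(P))]; s=np.linalg.lstsq(A,(P[:,:2]**2).sum(1),rcond=None)[0]
    return s[:2],np.sqrt(s[2]+s[:2]@s[:2])
E
python3 - <<'E'
from h import *
boxes={'top':dict(fix=(145,240,272,322),bar=(350,235,420,290)),'scene':dict(fix=(145,205,262,295),bar=(340,260,420,340))}
for n in ['top','scene']:
    d=np.load(n+'0.npz')['d']; W=world(n,d); 
    def sub(b): P=W[b[1]:b[3],b[0]:b[2]].reshape(-1,3); return P[np.isfinite(P).all(1)&(d[b[1]:b[3],b[0]:b[2]].ravel()>0)]
    P=sub(boxes[n]['fix']); z=P[:,2]; print(n,'table z',np.median(z[z<.004]))
    pl=P[abs(z-.008)<.003]; r=cv2.minAreaRect((pl[:,:2]*1000).astype(np.float32)); print(' plate',len(pl),np.median(pl[:,2]),r)
    rg=P[z>.077]; mr=cv2.minEnclosingCircle((rg[:,:2]*1000).astype(np.float32)); print(' ring',len(rg),rg.mean(0),np.median(rg[:,2]),mr, cv2.minAreaRect((rg[:,:2]*1000).astype(np.float32)))
    ld=P[(z>.063)&(z<.071)]; print(' land',len(ld),cv2.minAreaRect((ld[:,:2]*1000).astype(np.float32)))
    blk=P[(z>.045)]; print(' >45', len(blk))
    c=rg[:,:2].mean(0); po=P[(z>.03)&(np.hypot(*(P[:,:2]-c).T)>.08)]; print(' post',len(po),po.mean(0),po.max(0),po.min(0), po[po[:,2]>.05].mean(0))
    B=sub(boxes[n]['bar']); t=B[B[:,2]>.04]; r=cv2.minAreaRect((t[:,:2]*1000).astype(np.float32)); print(' barrel',len(t),t[:,2].max(),t.mean(0),r)
    t=B[B[:,2]>.004]; print(' all', cv2.minAreaRect((t[:,:2]*1000).astype(np.float32)))
for n,l in [('top','vblock_seat'),('top','post_foot'),('scene','vblock_seat'),('scene','post_foot')]:pass
E
```

```text
top table z 0.000440869722332371
 plate 2893 0.008320266888163674 ((504.45892333984375, 196.51055908203125), (161.38568115234375, 251.72018432617188), 0.8782210350036621)
 ring 399 [0.49433845 0.14539518 0.08135515] 0.08134322241613279 ((494.6874694824219, 145.81790161132812), 25.040409088134766) ((494.45355224609375, 145.40689086914062), (47.64141845703125, 48.53104019165039), 43.602108001708984)
 land 404 ((491.9086608886719, 146.24520874023438), (64.81858825683594, 59.98012924194336), 77.36103057861328)
 >45 1166
 post 108 [0.5156162  0.25575195 0.04975448] [0.52563947 0.26666422 0.05800524] [0.50608936 0.24779785 0.03039526] [0.51608329 0.2572811  0.05395119]
 barrel 971 0.06255896066455247 [ 0.54579458 -0.16340369  0.05280559] ((546.8838500976562, -163.77963256835938), (97.69873809814453, 39.108646392822266), 66.15660095214844)
 all ((549.2479858398438, -164.04608154296875), (109.17961883544922, 141.1703338623047), 1.6352574825286865)
scene table z -0.0013005953676913373
 plate 1797 0.006818564386122827 ((493.56939697265625, 162.6414794921875), (277.0566711425781, 91.34642028808594), 77.99340057373047)
 ring 320 [0.49160206 0.1423902  0.07946191] 0.07951367584923907 ((492.6521911621094, 142.6410675048828), 26.09368133544922) ((492.19818115234375, 143.36964416503906), (49.47344970703125, 48.473960876464844), 75.1959228515625)
 land 350 ((489.5829772949219, 144.76437377929688), (66.82746124267578, 61.02567672729492), 78.09091186523438)
 >45 1328
 post 138 [0.5110573  0.25189402 0.04427255] [0.52437468 0.26313043 0.05631572] [0.50412167 0.2439483  0.03014804] [0.51288447 0.25389284 0.05242985]
 barrel 1139 0.05714842412198495 [ 0.53790327 -0.16913829  0.05038408] ((544.9644775390625, -167.2718505859375), (97.89714813232422, 40.95347213745117), 65.4830093383789)
 all ((543.8765869140625, -165.18453979492188), (105.08003234863281, 56.2022705078125), 67.53927612304688)
```

Candidates for the spacer (top view): the ring bridging the V-block at (228,285), and smaller loose rings at (293,300) and (232,349). I choose the block one: it measures 50 mm across with its top at z≈0.081, and the crop shows it lying over the groove. The post is at (175,272), the barrel on its rest at (387,262).

Call:
move_arm:
  series:
    - {"slide":[0.03,-0.0395,0],"yaw":0}
    - {"slide":[0.03,-0.0395,0],"yaw":0}
    - {"slide":[0.03,-0.0395,0],"yaw":0}
    - {"slide":[0.03,-0.0395,0],"yaw":0}
    - {"slide":[0.03,-0.0395,0],"yaw":0}
    - {"slide":[0.03,-0.0395,0],"yaw":0}
    - {"slide":[0.03,-0.0395,0],"yaw":0}
    - {"slide":[0.03,-0.0395,0],"yaw":0}
    - {"slide":[0.03,-0.0395,0],"yaw":0}
    - {"slide":[0.03,-0.0395,0],"yaw":0}
  claw: 0

```text
clock: 2.2
eef_pos: [0.3678, -0.1812, 0.2508]
tool_rot: [[0.959, 0.285, 0.001], [0.285, -0.959, -0.001], [0.001, 0.001, -1.0]]
ft_force: [0.8, -0.3, -0.8]
grip_width: 0.0852
gripper_force: 0.0
```

Call:
move_arm:
  series:
    - {"slide":[0.03,-0.0395,0],"yaw":0}
    - {"slide":[0.03,-0.0395,0],"yaw":0}
    - {"slide":[0.03,-0.0395,0],"yaw":0}
    - {"slide":[0.03,-0.0395,0],"yaw":0}
    - {"slide":[0.03,-0.0395,0],"yaw":0}
    - {"slide":[0.03,-0.0395,0],"yaw":0}
    - {"slide":[0,0,0],"yaw":8}
    - {"slide":[0,0,0],"yaw":8}
    - {"slide":[0,0,0],"yaw":8}
    - {"slide":[0,0,0],"yaw":4.7}

```text
clock: 3.2
eef_pos: [0.4725, 0.0956, 0.2504]
tool_rot: [[0.977, -0.215, 0.0], [-0.215, -0.977, -0.0], [0.0, 0.0, -1.0]]
ft_force: [-0.2, -0.5, 0.1]
grip_width: 0.0851
gripper_force: 0.0
```

Call:
move_arm:
  series:
    - {"slide":[0.005,-0.026,0],"yaw":0}
    - {"slide":[0.005,-0.026,0],"yaw":0}
    - {"slide":[0,0,0.04],"yaw":0}
    - {"slide":[0,0,0.04],"yaw":0}
    - {"slide":[0,0,0.035],"yaw":0}
    - {"slide":[0,0,0],"yaw":0}

```text
clock: 3.8
eef_pos: [0.4901, 0.1429, 0.1315]
tool_rot: [[0.978, -0.21, -0.008], [-0.21, -0.978, -0.002], [-0.007, 0.004, -1.0]]
ft_force: [-0.8, -0.4, -0.2]
grip_width: 0.0852
gripper_force: 0.0
```

Run:
```python
from h import *
s=manip.state(); print(s['clock'],s['eef_pos'],s['q'].round(2),manip.tips_ahead)
im,d=cams.grab_frame('scene'); im2,d2=cams.grab_frame('top')
np.savez('s1.npz',im=im,d=d,d2=d2,im2=im2)
W=world('scene',d)
u,v=map(int,pix('scene',s['eef_pos'])); print(u,v)
u=min(max(u,100),500); c=lambda i,u,v:cv2.resize(i[max(v-60,0):v+60,max(u-65,0):u+65],(390,360),interpolation=2)
u2,v2=map(int,pix('top',s['eef_pos']))
save(np.hstack([c(im,u,v),c(im2,u2,v2)]),'s1.png')
# fingers: points above ring near tcp
P=W[v-60:v+60,u-65:u+65].reshape(-1,3); m=(P[:,2]>.085)&(P[:,2]<.2)&(np.hypot(*(P[:,:2]-s['eef_pos'][:2]).T)<.09)
R=s['tool_rot']; L=(P[m]-s['eef_pos'])@R
for a,b in [(-.07,-.03),(.03,.07)]:
    k=L[(L[:,1]>a)&(L[:,1]<b)]; 
    if len(k): print(len(k),'tipz(tool)',np.percentile(k[:,2],[90,97,99,100]),'x',np.percentile(k[:,0],[2,98]),'y',np.percentile(k[:,1],[2,98]))
```

```text
3.8 [0.49014148 0.14289092 0.13146066] [-0.01  0.41 -0.48  2.02  0.27  0.78 -2.43] 0.019
206 207
446 tipz(tool) [-0.00088581  0.00420738  0.00669711  0.00847087] x [-0.01784214  0.00874029] y [-0.06918652 -0.03216831]
493 tipz(tool) [-0.00484012  0.00163863  0.0050757   0.00695015] x [-0.01813594  0.00698122] y [0.03132445 0.06932945]
```

View pics/s1.png

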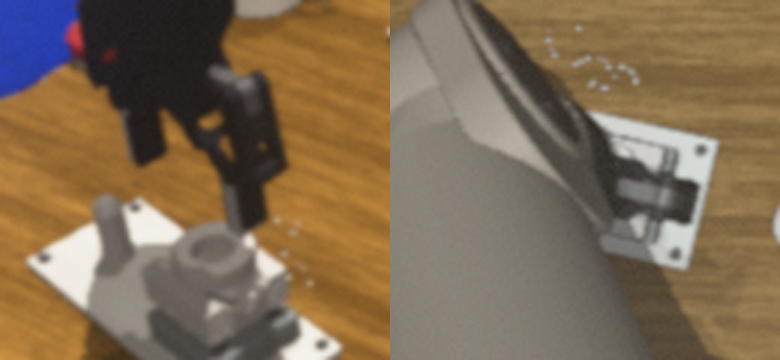

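Call:
move_arm:
  series:
    - {"slide":[0.003,-0.002,0.02],"yaw":0}
    - {"slide":[0,0,0.02],"yaw":0}
    - {"slide":[0,0,0.005],"yaw":0}
    - {"slide":[0,0,0],"yaw":0}
    - {"slide":[0,0,0],"yaw":0}

```text
clock: 4.4
eef_pos: [0.4975, 0.1459, 0.092]
tool_rot: [[0.978, -0.211, 0.002], [-0.211, -0.978, 0.001], [0.002, -0.001, -1.0]]
ft_force: [0.2, 0.2, 0.3]
grip_width: 0.0854
gripper_force: 0.0
```

Call:
move_arm:
  series:
    - {"slide":[-0.0035,0.0025,0.007],"yaw":0}
    - {"slide":[0,0,0],"yaw":0}
    - {"slide":[0,0,0],"yaw":0}

```text
clock: 4.7
eef_pos: [0.4924, 0.1436, 0.0834]
tool_rot: [[0.978, -0.211, -0.0], [-0.211, -0.978, -0.0], [-0.0, 0.0, -1.0]]
ft_force: [0.6, 0.3, -0.1]
grip_width: 0.0852
gripper_force: 0.0
```

Call:
move_arm:
  series:
    - {"slide":[0,0,0],"yaw":0}
    - {"slide":[0,0,0],"yaw":0}
    - {"slide":[0,0,0],"yaw":0}
    - {"slide":[0,0,0],"yaw":0}
    - {"slide":[0,0,0],"yaw":0}
    - {"slide":[0,0,0],"yaw":0}
    - {"slide":[0,0,0],"yaw":0}
  claw: 1

```text
clock: 5.4
eef_pos: [0.4927, 0.144, 0.0835]
tool_rot: [[0.978, -0.21, 0.0], [-0.21, -0.978, 0.0], [0.0, -0.0, -1.0]]
ft_force: [-0.7, 1.4, 3.9]
grip_width: 0.0472
gripper_force: 63.7
```

Call:
move_arm:
  series:
    - {"slide":[0,0,-0.03],"yaw":0}
    - {"slide":[0,0,-0.03],"yaw":0}
    - {"slide":[0,0,-0.02],"yaw":0}
    - {"slide":[0,0,0],"yaw":0}
    - {"slide":[0,0,0],"yaw":0}

```text
clock: 5.9
eef_pos: [0.4923, 0.1434, 0.1629]
tool_rot: [[0.978, -0.211, -0.0], [-0.211, -0.978, -0.0], [-0.0, 0.0, -1.0]]
ft_force: [-0.7, 0.4, -0.3]
grip_width: 0.0468
gripper_force: 63.3
```

```bash
cat >> h.py <<'E'
def shot(tag,hw=65):
    s=manip.state(); out=[]; F={}
    for n in ['scene','top']:
        im,d=cams.grab_frame(n); F[n]=(im,d,world(n,d))
        u,v=map(int,pix(n,s['eef_pos'])); u=min(max(u,hw),639-hw); v=min(max(v,60),419)
        out.append(cv2.resize(im[v-60:v+60,u-hw:u+hw],(390,360),interpolation=2))
    save(np.hstack(out),tag+'.png'); return s,F
E
python3 - <<'E'
from h import *
s,F=shot('s2'); print(s['eef_pos'],s['grip_width'],s['ft_force'],s['q'].round(2))
np.savez('s2.npz',**{k+str(i):F[k][i] for k in F for i in (0,1)})
for n in F:
    W=F[n][2]; L=(W-s['eef_pos'])@s['tool_rot']
    m=(abs(L[...,0])<.04)&(abs(L[...,1])<.045)&(abs(L[...,2])<.035)
    g=F[n][0].astype(int).mean(2); 
    for t in (m&(g>90),m&(g<=70)):
        k=L[t]; print(n,len(k),np.percentile(k,[2,50,98],axis=0).round(4).tolist() if len(k) else '')
E
```

```text
[0.49232572 0.14343986 0.16290336] 0.04684916536232306 [-0.70823747  0.38341139 -0.3332079 ] [ 0.01  0.37 -0.5   2.    0.23  0.84 -2.41]
scene 257 [[-0.0244, -0.0198, 0.0025], [-0.0156, 0.0025, 0.0055], [0.008, 0.0306, 0.0168]]
scene 453 [[-0.0138, -0.0345, -0.0337], [-0.0058, -0.0223, -0.0126], [0.0072, 0.039, 0.0086]]
top 20 [[-0.0128, 0.0078, -0.0333], [0.0193, 0.0135, 0.0027], [0.0234, 0.0361, 0.011]]
top 8 [[-0.0123, 0.0283, -0.0344], [0.0068, 0.0344, -0.0316], [0.0089, 0.0356, 0.0063]]
```

View pics/s2.png

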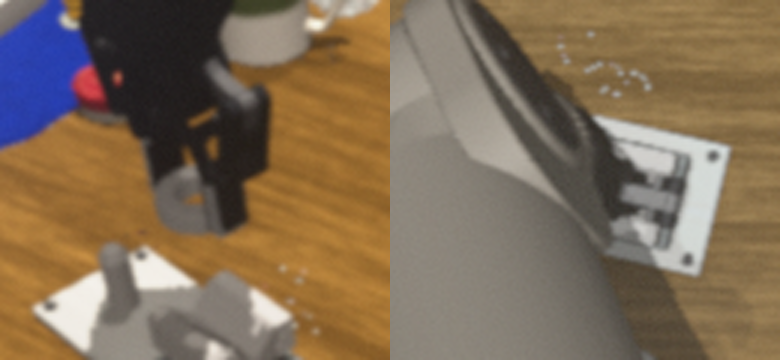

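Call:
move_arm:
  series:
    - {"slide":[-0.001,-0.039,0],"yaw":0}
    - {"slide":[-0.001,-0.039,0],"yaw":0}
    - {"slide":[-0.001,-0.0385,0],"yaw":0}
    - {"slide":[0,0,0.03],"yaw":0}
    - {"slide":[0,0,0.03],"yaw":0}
    - {"slide":[0,0,0.01],"yaw":0}
    - {"slide":[0,0,0],"yaw":0}
    - {"slide":[0,0,0],"yaw":0}
    - {"slide":[0,0,0],"yaw":0}

```text
clock: 6.9
eef_pos: [0.515, 0.2587, 0.0946]
tool_rot: [[0.977, -0.211, 0.002], [-0.211, -0.977, 0.001], [0.002, -0.001, -1.0]]
ft_force: [-0.6, -0.8, -0.4]
grip_width: 0.0474
gripper_force: 63.3
```

Run:
```python
from h import *
s,F=shot('s3',50); print(s['eef_pos'],s['grip_width'],s['ft_force'],s['q'].round(2))
p=(s['eef_pos'][:2]*1000)@s['tool_rot'][:2,:2]; print('tool coords',p,'yaw',np.degrees(np.arctan2(s['tool_rot'][1,1],s['tool_rot'][0,1])))
np.savez('s3.npz',**{k+str(i):F[k][i] for k in F for i in (0,1)})
```

```text
[0.51497109 0.25866421 0.09460749] 0.04740167779497108 [-0.64794318 -0.79942467 -0.35560126] [-0.21  0.55 -0.47  1.9   0.35  0.77 -2.66]
tool coords [ 448.79434741 -361.5030341 ] yaw -102.18145251370557
```

View pics/s3.png

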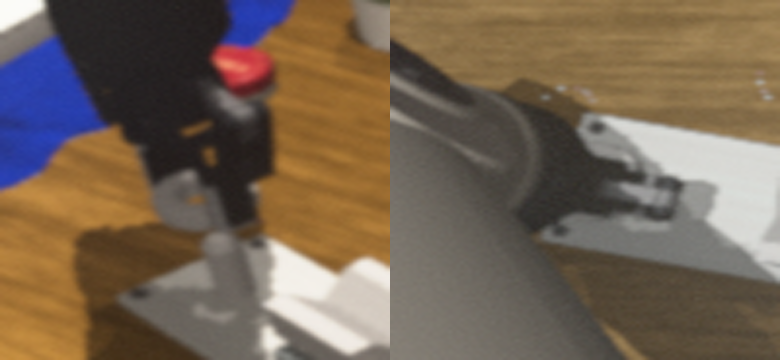

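Run:
```python
from h import *
s=manip.state(); f=np.load('s3.npz'); e=s['eef_pos']
f0=np.load('scene0.npz')
d=f['scene1']; W=world('scene',d); L=(W-e)@s['tool_rot']; g=f['scene0'].astype(int).mean(2)
print('expected pix offset post top - ring top', np.subtract(pix('scene',[e[0],e[1],.056]),pix('scene',[e[0],e[1],e[2]-.0025])))
u,v=map(int,pix('scene',e)); 
r=(abs(L[...,0])<.035)&(abs(L[...,1])<.03)&(L[...,2]>-.002)&(L[...,2]<.018)&(g>85)
k=L[r]; print('ring pts',r.sum(),np.percentile(k,[1,50,99],axis=0).round(4).tolist())
# ring top face: outer edge in tool xy
t=k[abs(k[:,2]-.0025)<.003]; print('top face',len(t),np.percentile(t,[1,99],axis=0).round(4).tolist())
for z in range(0,18,3):
    q=k[(k[:,2]>z/1000)&(k[:,2]<z/1000+.003)]
    if len(q)>3: print(z,len(q),'x',q[:,0].min().round(4),q[:,0].max().round(4),'y',q[:,1].min().round(4),q[:,1].max().round(4))
# post: slices by height in current and first picture: lateral position (perp. to view)
cam=cams.camera_params('scene'); vw=e[:2]-cam['eye'][:2]; vw/=np.linalg.norm(vw); lat=np.array([vw[1],-vw[0]])
for D,nm in ((f0['d'],'first'),(d,'now')):
    Q=world('scene',D); m=(np.hypot(Q[...,0]-e[0],Q[...,1]-e[1])<.02)&(Q[...,2]>.015)&(Q[...,2]<.056)
    q=Q[m]; a=(q[:,:2]-e[:2])@lat; b=(q[:,:2]-e[:2])@vw
    for lo in (.015,.025,.035,.045):
        k2=(q[:,2]>lo)&(q[:,2]<lo+.01); print(nm,lo,k2.sum(),'lat',a[k2].min().round(4),a[k2].max().round(4),'near',np.percentile(b[k2],5).round(4))
print('lat in tool',lat@s['tool_rot'][:2,:2],'vw in tool',vw@s['tool_rot'][:2,:2])
k=W[r]; a=(k[:,:2]-e[:2])@lat; print('ring lat',a.min(),a.max())
```

```text
expected pix offset post top - ring top [ 3.87711719 15.03497367]
ring pts 194 [[-0.0244, -0.0197, 0.0023], [-0.0149, 0.0033, 0.0054], [0.0202, 0.0219, 0.0171]]
top face 102 [[-0.0237, -0.0199, 0.0023], [0.0192, 0.0207, 0.0054]]
0 9 x -0.0213 -0.0038 y -0.018 0.0183
3 106 x -0.0243 0.0208 y -0.0199 0.0219
6 23 x -0.0253 0.0163 y -0.0129 0.0214
9 20 x -0.024 0.0224 y -0.0144 0.0226
12 23 x -0.0246 0.0199 y -0.0129 0.021
15 13 x -0.0236 0.0011 y -0.0144 0.0298
first 0.015 41 lat -0.0089 0.0108 near -0.0124
first 0.025 45 lat -0.0088 0.0103 near -0.0129
first 0.035 40 lat -0.0087 0.0108 near -0.0136
first 0.045 72 lat -0.0082 0.0107 near -0.0126
now 0.015 39 lat -0.009 0.0103 near -0.0123
now 0.025 48 lat -0.0088 0.0108 near -0.0126
now 0.035 38 lat -0.0083 0.0108 near -0.0133
now 0.045 70 lat -0.0087 0.0107 near -0.0117
lat in tool [0.90071666 0.4344058 ] vw in tool [ 0.43440317 -0.90071617]
ring lat -0.02384664031710021 0.0257938784113389
```

Call:
move_arm:
  series:
    - {"slide":[-0.0005,0.0013,0.01],"yaw":0}
    - {"slide":[0,0,0.01],"yaw":0}
    - {"slide":[0,0,0.008],"yaw":0}
    - {"slide":[0,0,0.005],"yaw":0}
    - {"slide":[0,0,0],"yaw":0}

```text
clock: 7.5
eef_pos: [0.5127, 0.2568, 0.0591]
tool_rot: [[0.978, -0.21, -0.002], [-0.21, -0.978, -0.001], [-0.002, 0.001, -1.0]]
ft_force: [-0.1, -0.5, -1.8]
grip_width: 0.0475
gripper_force: 63.3
```

Call:
move_arm:
  series:
    - {"slide":[0,0,0.008],"yaw":0}
    - {"slide":[0,0,0.008],"yaw":0}
    - {"slide":[0,0,0.008],"yaw":0}
    - {"slide":[0,0,0.004],"yaw":0}
    - {"slide":[0,0,0],"yaw":0}
    - {"slide":[0,0,0],"yaw":0}

```text
clock: 8.1
eef_pos: [0.5134, 0.2572, 0.0323]
tool_rot: [[0.978, -0.211, -0.0], [-0.211, -0.978, 0.0], [-0.0, 0.0, -1.0]]
ft_force: [0.2, 0.3, -0.6]
grip_width: 0.0475
gripper_force: 63.3
```

Call:
move_arm:
  series:
    - {"slide":[0,0,0.004],"yaw":0}
    - {"slide":[0,0,0.002],"yaw":0}
    - {"slide":[0,0,0],"yaw":0}
    - {"slide":[0,0,0],"yaw":0}

```text
clock: 8.5
eef_pos: [0.5134, 0.2571, 0.0263]
tool_rot: [[0.978, -0.211, -0.0], [-0.211, -0.978, -0.0], [0.0, 0.0, -1.0]]
ft_force: [-0.0, -0.1, -1.1]
grip_width: 0.0472
gripper_force: 63.3
```

Call:
move_arm:
  series:
    - {"slide":[0,0,0.001],"yaw":0}
    - {"slide":[0,0,0],"yaw":0}

```text
clock: 8.7
eef_pos: [0.5134, 0.2572, 0.0253]
tool_rot: [[0.978, -0.211, 0.0], [-0.211, -0.978, 0.0], [0.0, -0.0, -1.0]]
ft_force: [0.7, -0.2, -0.6]
grip_width: 0.0469
gripper_force: 63.3
```

Call:
move_arm:
  series:
    - {"slide":[0,0,0],"yaw":0}
    - {"slide":[0,0,0],"yaw":0}
    - {"slide":[0,0,0],"yaw":0}
    - {"slide":[0,0,0],"yaw":0}
    - {"slide":[0,0,0],"yaw":0}
    - {"slide":[0,0,-0.03],"yaw":0}
    - {"slide":[0,0,-0.05],"yaw":0}
    - {"slide":[0,0,-0.05],"yaw":0}
    - {"slide":[0,0,-0.04],"yaw":0}
    - {"slide":[0,0.05,0],"yaw":0}
  claw: 0

```text
clock: 9.7
eef_pos: [0.506, 0.2168, 0.2022]
tool_rot: [[0.979, -0.202, 0.012], [-0.202, -0.979, 0.01], [0.01, -0.013, -1.0]]
ft_force: [1.1, -1.1, 0.2]
grip_width: 0.0853
gripper_force: 0.0
```

Call:
move_arm:
  series:
    - {"slide":[0.0148,0.0446,0],"yaw":0}
    - {"slide":[0.0148,0.0446,0],"yaw":0}
    - {"slide":[0.0148,0.0446,0],"yaw":0}
    - {"slide":[0.0148,0.0446,0],"yaw":0}
    - {"slide":[0.0148,0.0446,0],"yaw":0}
    - {"slide":[0.0148,0.0446,0],"yaw":0}
    - {"slide":[0.0148,0.0446,0],"yaw":0}
    - {"slide":[0.0148,0.0446,0],"yaw":0}

```text
clock: 10.5
eef_pos: [0.5433, -0.1674, 0.1955]
tool_rot: [[0.978, -0.21, 0.0], [-0.21, -0.978, -0.0], [0.0, 0.0, -1.0]]
ft_force: [1.1, 0.3, -0.2]
grip_width: 0.0854
gripper_force: 0.0
```

Call:
move_arm:
  series:
    - {"slide":[0,0,0],"yaw":-7.85}
    - {"slide":[0,0,0],"yaw":-7.85}
    - {"slide":[0,0,0],"yaw":-7.85}
    - {"slide":[0,0,0],"yaw":-7.85}
    - {"slide":[0,0,0],"yaw":-7.85}
    - {"slide":[0,0,0],"yaw":-7.85}
    - {"slide":[0,0,0],"yaw":-7.85}
    - {"slide":[0,0,0],"yaw":-7.85}
    - {"slide":[0,0,0],"yaw":-7.85}
    - {"slide":[0,0,0],"yaw":-7.85}

```text
clock: 11.5
eef_pos: [0.5433, -0.1654, 0.1953]
tool_rot: [[0.396, 0.918, -0.0], [0.918, -0.396, -0.0], [-0.0, -0.0, -1.0]]
ft_force: [0.2, 0.5, 0.9]
grip_width: 0.0854
gripper_force: 0.0
```

Call:
move_arm:
  series:
    - {"slide":[0,0,0],"yaw":0}
    - {"slide":[0,0,0],"yaw":0}

```text
clock: 11.7
eef_pos: [0.5433, -0.1655, 0.1952]
tool_rot: [[0.405, 0.914, -0.0], [0.914, -0.405, 0.0], [0.0, -0.0, -1.0]]
ft_force: [-0.7, 0.7, 0.0]
grip_width: 0.0856
gripper_force: 0.0
```

Run:
```python
from h import *
from scipy.optimize import least_squares
s=manip.state(); e=s['eef_pos']; R=s['tool_rot']; print(s['clock'],e,'yaw y',np.degrees(np.arctan2(R[1,1],R[0,1])),s['q'].round(2))
# cylinder fit (level axis, r=20) from first pictures
boxes={'top':(350,235,420,290),'scene':(340,260,420,340)}
for n,b in boxes.items():
    W=world(n,np.load(n+'0.npz')['d'])[b[1]:b[3],b[0]:b[2]].reshape(-1,3)
    P=W[(W[:,2]>.036)&(W[:,2]<.07)]
    def f(p):
        c,sn=np.cos(p[3]),np.sin(p[3]); q=P-[.546,-.165,0]; q=q[:,:2]
        l=-(q[:,0])*sn+q[:,1]*c-p[0]; return np.hypot(l,P[:,2]-p[1])-.02
    # drop end faces: use central 80 mm
    ax=np.array([np.cos(1.157),np.sin(1.157)]); a=(P[:,:2]-[.546,-.165])@ax; rng=np.percentile(a,[.5,99.5]); P=P[abs(a-a.mean())<.04]
    r=least_squares(f,[0,.036,0,1.157],loss='soft_l1',f_scale=.001); p=r.x
    mid=rng.mean(); C=np.array([.546,-.165])+mid*ax+p[0]*np.array([-np.sin(p[3]),np.cos(p[3])])
    print(n,'axis z',p[1],'ang',np.degrees(p[3]),'len',np.ptp(rng),'centre',C,'shift in tool',(C-e[:2])@R[:2,:2])
# ring now
for n in ['scene','top']:
    im,d=cams.grab_frame(n); np.savez(n+'4.npz',im=im,d=d); W=world(n,d)
    m=(np.hypot(W[...,0]-.5145,W[...,1]-.2575)<.03); q=W[m&(W[...,2]>.012)&(W[...,2]<.03)]; print(n,'ring',len(q),np.percentile(q[:,2],[50,90]),cv2.minEnclosingCircle((q[:,:2]*1000).astype(np.float32)))
    if n=='scene': u,v=182,235; a=cv2.resize(im[v-45:v+45,u-60:u+80],None,fx=4,fy=4,interpolation=2); save(a,'s4.png')
```

```text
11.7 [ 0.54332774 -0.16552911  0.19523674] yaw y -23.8744237139482 [ 0.71  0.45 -0.68  1.83  0.33  0.98 -0.52]
top axis z 0.03689721246831927 ang 65.96265130020122 len 0.09639381909572095 centre [ 0.54752775 -0.16398427] shift in tool [0.00311253 0.00321538]
scene axis z 0.03479619325256391 ang 65.51351909428848 len 0.096338099256519 centre [ 0.54516543 -0.16803039] shift in tool [-0.00154349  0.00269279]
scene ring 338 [0.02000409 0.02262282] ((511.5868225097656, 255.42689514160156), 26.66204071044922)
top ring 376 [0.02220386 0.02474299] ((514.5061645507812, 256.9895324707031), 28.47232437133789)
```

View pics/s4.png

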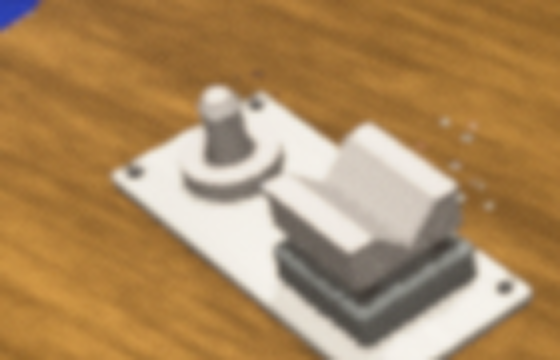

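Call:
move_arm:
  series:
    - {"slide":[0.0008,0.003,0.04],"yaw":0.3}
    - {"slide":[0,0,0.04],"yaw":0}
    - {"slide":[0,0,0.03],"yaw":0}
    - {"slide":[0,0,0.02],"yaw":0}
    - {"slide":[0,0,0.01],"yaw":0}
    - {"slide":[0,0,0],"yaw":0}
    - {"slide":[0,0,0],"yaw":0}

```text
clock: 12.5
eef_pos: [0.5473, -0.1659, 0.0562]
tool_rot: [[0.406, 0.914, 0.001], [0.914, -0.406, -0.0], [0.0, 0.001, -1.0]]
ft_force: [0.1, 1.2, 0.3]
grip_width: 0.0856
gripper_force: 0.0
```

Run:
```python
from h import *
s=manip.state(); print(s['eef_pos'])
for n in ['scene','top']:
    W=world(n,np.load(n+'4.npz')['d']); c=np.array([.4915,.1455])
    near=np.hypot(W[...,0]-c[0],W[...,1]-c[1])<.05
    ld=W[near&(W[...,2]>.0625)&(W[...,2]<.071)]; r=cv2.minAreaRect((ld[:,:2]*1000).astype(np.float32)); print(n,'land',len(ld),np.median(ld[:,2]),r)
    # groove: valley points => fit flank planes
    a=np.radians(77.8); ux=np.array([np.cos(a),np.sin(a)]); uy=np.array([-ux[1],ux[0]])
    g=W[near&(W[...,2]>.047)&(W[...,2]<.064)]; q=g[:,:2]-c; x=q@ux; y=q@uy; k=(abs(x)<.027)&(abs(y)<.018)
    best=None
    from scipy.optimize import least_squares
    f=lambda p: g[k,2]-p[1]-abs(y[k]-p[0]-p[2]*x[k])
    rr=least_squares(f,[0,.05,0],loss='soft_l1',f_scale=.001).x; print(' groove y0',rr[0],'zbot',rr[1],'ang',77.8+np.degrees(rr[2]),k.sum(),'pt',c+uy*rr[0])
    pl=W[(abs(W[...,2]-.008)<.0035)];
```

```text
[ 0.54728631 -0.16587153  0.05619185]
scene land 466 0.06545963447458941 ((490.03399658203125, 144.1292266845703), (66.80504608154297, 61.14912796020508), 77.93111419677734)
 groove y0 0.0006746266233557579 zbot 0.04865591688761166 ang 78.07286551625906 343 pt [0.49084061 0.14564257]
top land 615 0.06694377109825966 ((491.86614990234375, 146.06051635742188), (64.29966735839844, 60.00174331665039), 77.814208984375)
 groove y0 -0.00023514737650812275 zbot 0.05010210611764876 ang 77.89335517526031 396 pt [0.49172984 0.14545031]
```

Call:
move_arm:
  series:
    - {"slide":[0,0,0.0095],"yaw":0}
    - {"slide":[0,0,0],"yaw":0}
    - {"slide":[0,0,0],"yaw":0}

```text
clock: 12.8
eef_pos: [0.5466, -0.166, 0.046]
tool_rot: [[0.406, 0.914, 0.0], [0.914, -0.406, -0.0], [-0.0, 0.0, -1.0]]
ft_force: [-0.3, 0.2, 0.9]
grip_width: 0.0856
gripper_force: 0.0
```

Call:
move_arm:
  series:
    - {"slide":[0,0,0],"yaw":0}
    - {"slide":[0,0,0],"yaw":0}
    - {"slide":[0,0,0],"yaw":0}
    - {"slide":[0,0,0],"yaw":0}
    - {"slide":[0,0,0],"yaw":0}
    - {"slide":[0,0,0],"yaw":0}
    - {"slide":[0,0,0],"yaw":0}
    - {"slide":[0,0,0],"yaw":0}
  claw: 1

```text
clock: 13.6
eef_pos: [0.5471, -0.1662, 0.0464]
tool_rot: [[0.406, 0.914, 0.001], [0.914, -0.406, -0.001], [0.0, 0.001, -1.0]]
ft_force: [-1.0, -0.4, 6.0]
grip_width: 0.038
gripper_force: 59.8
```

Call:
move_arm:
  series:
    - {"slide":[0,0,-0.02],"yaw":0}
    - {"slide":[0,0,-0.04],"yaw":0}
    - {"slide":[0,0,-0.045],"yaw":0}
    - {"slide":[0,0,0],"yaw":0}
    - {"slide":[0.0328,-0.0222,0],"yaw":0}
    - {"slide":[0.0328,-0.0222,0],"yaw":0}
    - {"slide":[0.0328,-0.0222,0],"yaw":0}
    - {"slide":[0.0328,-0.0222,0],"yaw":0}
    - {"slide":[0.0328,-0.0222,0],"yaw":0}
    - {"slide":[0.0328,-0.0222,0],"yaw":0}

```text
clock: 14.6
eef_pos: [0.5036, 0.0692, 0.15]
tool_rot: [[0.406, 0.914, -0.001], [0.914, -0.406, -0.0], [-0.001, -0.001, -1.0]]
ft_force: [0.1, 0.4, -0.6]
grip_width: 0.0381
gripper_force: 60.8
```

Call:
move_arm:
  series:
    - {"slide":[0.0328,-0.0222,0],"yaw":0}
    - {"slide":[0.0328,-0.0222,0],"yaw":0}
    - {"slide":[0,0,0],"yaw":-5.9}
    - {"slide":[0,0,0],"yaw":-5.9}
    - {"slide":[0,0,0],"yaw":0}
    - {"slide":[0,0,0],"yaw":0}
    - {"slide":[0,0,0],"yaw":0}

```text
clock: 15.3
eef_pos: [0.4906, 0.1455, 0.1505]
tool_rot: [[0.213, 0.977, -0.001], [0.977, -0.213, -0.0], [-0.0, -0.0, -1.0]]
ft_force: [0.3, -0.3, -1.0]
grip_width: 0.0382
gripper_force: 60.8
```

Run:
```python
from h import *
s,F=shot('s5'); e=s['eef_pos'];R=s['tool_rot']; print(s['clock'],e,s['ft_force'],s['grip_width'],'x ang',np.degrees(np.arctan2(R[1,0],R[0,0])))
for n in F:
    im,d,W=F[n]; L=(W-e)@R
    m=(abs(L[...,0])<.06)&(abs(L[...,1])<.022)&(L[...,2]>-.012)&(L[...,2]<.034)
    k=L[m]; print(n,len(k),np.percentile(k,[.5,50,99.5],axis=0).round(4).tolist())
    for lo in np.arange(-.05,.05,.01):
        q=k[(k[:,0]>lo)&(k[:,0]<lo+.01)]; 
        if len(q)>5: print('  x',lo.round(3),len(q),'ztop',np.percentile(q[:,2],4).round(4),'zbot',np.percentile(q[:,2],98).round(4),'y',q[:,1].min().round(4),q[:,1].max().round(4))
    b=W[(np.hypot(W[...,0]-.4915,W[...,1]-.1455)<.05)&(W[...,2]>.0625)&(W[...,2]<.071)]; print('land vis',len(b))
```

```text
15.3 [0.49064238 0.14548032 0.15047878] [ 0.27427959 -0.25071081 -0.97157058] 0.03821395579916993 x ang 77.68749357296696
scene 980 [[-0.0513, -0.0216, -0.0111], [-0.0326, -0.0047, -0.0025], [0.0327, 0.0203, 0.0301]]
  x -0.05 351 ztop -0.0079 zbot 0.0287 y -0.0215 0.0181
  x -0.04 103 ztop -0.0093 zbot 0.0177 y -0.0218 0.0136
  x -0.03 103 ztop -0.0083 zbot 0.0152 y -0.0216 0.0122
  x -0.02 127 ztop -0.0096 zbot 0.0162 y -0.0216 0.0216
  x -0.01 100 ztop -0.0094 zbot 0.0037 y -0.0188 0.0196
  x 0.0 69 ztop -0.0096 zbot 0.0031 y -0.012 0.0193
  x 0.01 38 ztop -0.0096 zbot 0.0015 y -0.0084 0.0196
  x 0.02 16 ztop -0.0089 zbot -0.0021 y 0.0011 0.0133
  x 0.03 9 ztop -0.0042 zbot 0.0164 y -0.0215 0.0163
land vis 444
top 413 [[-0.0477, -0.0202, -0.0117], [-0.0352, 0.0031, -0.0061], [-0.0105, 0.02, 0.0226]]
  x -0.05 144 ztop -0.011 zbot 0.0207 y -0.0196 0.0193
  x -0.04 124 ztop -0.0113 zbot 0.008 y -0.0205 0.0198
  x -0.03 102 ztop -0.0114 zbot 0.0066 y -0.0198 0.02
  x -0.02 41 ztop -0.0108 zbot 0.0066 y 0.0015 0.0208
land vis 124
```

View pics/s5.png

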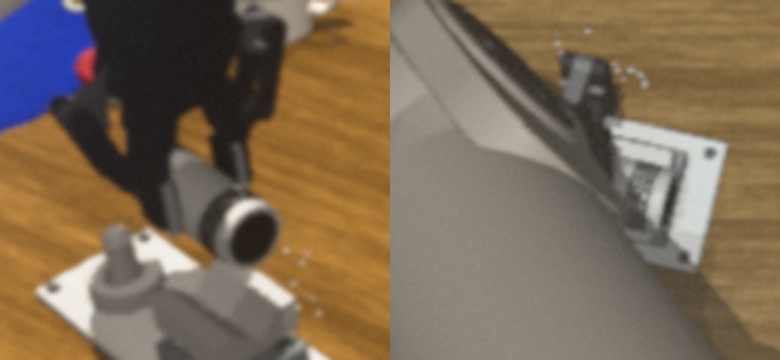

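Call:
move_arm:
  series:
    - {"slide":[0,0.0007,0.02],"yaw":-0.2}
    - {"slide":[0,0,0.02],"yaw":0}
    - {"slide":[0,0,0.012],"yaw":0}
    - {"slide":[0,0,0.005],"yaw":0}
    - {"slide":[0,0,0],"yaw":0}
    - {"slide":[0,0,0],"yaw":0}

```text
clock: 16.0
eef_pos: [0.4918, 0.1461, 0.0944]
tool_rot: [[0.207, 0.978, 0.001], [0.978, -0.207, 0.0], [0.0, 0.001, -1.0]]
ft_force: [0.7, 0.6, -1.0]
grip_width: 0.0379
gripper_force: 60.8
```

Call:
move_arm:
  series:
    - {"slide":[0,0,0.001],"yaw":0}
    - {"slide":[0,0,0.001],"yaw":0}
    - {"slide":[0,0,0],"yaw":0}
    - {"slide":[0,0,0],"yaw":0}

```text
clock: 16.4
eef_pos: [0.4915, 0.1458, 0.092]
tool_rot: [[0.207, 0.978, 0.0], [0.978, -0.207, 0.0], [0.0, 0.0, -1.0]]
ft_force: [0.1, -0.4, -0.6]
grip_width: 0.0382
gripper_force: 60.8
```

Call:
move_arm:
  series:
    - {"slide":[0,0,0.001],"yaw":0}
    - {"slide":[0,0,0.001],"yaw":0}
    - {"slide":[0,0,0.001],"yaw":0}
    - {"slide":[0,0,0],"yaw":0}
    - {"slide":[0,0,0],"yaw":0}
    - {"slide":[0,0,0],"yaw":0}

```text
clock: 17.0
eef_pos: [0.4917, 0.1459, 0.0889]
tool_rot: [[0.207, 0.978, 0.0], [0.978, -0.207, 0.0], [0.0, 0.0, -1.0]]
ft_force: [0.2, -1.0, -0.7]
grip_width: 0.0378
gripper_force: 61.0
```

Call:
move_arm:
  series:
    - {"slide":[0,0,0.001],"yaw":0}
    - {"slide":[0,0,0.001],"yaw":0}
    - {"slide":[0,0,0],"yaw":0}
    - {"slide":[0,0,0],"yaw":0}
    - {"slide":[0,0,0],"yaw":0}

```text
clock: 17.5
eef_pos: [0.492, 0.1459, 0.0871]
tool_rot: [[0.207, 0.978, 0.001], [0.978, -0.207, 0.0], [0.0, 0.001, -1.0]]
ft_force: [1.2, -0.7, 4.5]
grip_width: 0.0381
gripper_force: 61.2
```

Call:
move_arm:
  series:
    - {"slide":[0,0,0.0012],"yaw":0}
    - {"slide":[0,0,0.0012],"yaw":0}
    - {"slide":[0,0,0.0012],"yaw":0}
    - {"slide":[0,0,0],"yaw":0}
    - {"slide":[0,0,0],"yaw":0}
    - {"slide":[0,0,0],"yaw":0}
    - {"slide":[0,0,0],"yaw":0}

```text
clock: 18.2
eef_pos: [0.492, 0.1459, 0.0836]
tool_rot: [[0.207, 0.978, 0.001], [0.978, -0.207, 0.0], [0.0, 0.001, -1.0]]
ft_force: [1.8, -1.7, 7.5]
grip_width: 0.038
gripper_force: 61.6
```

Run:
```python
from h import *
s,F=shot('s6',50); e=s['eef_pos'];R=s['tool_rot']; print(e,'tilt',R[2,:2])
f=[];w=[]
for i in range(6):
    im,d=cams.grab_frame('scene'); q=manip.state(); f.append(np.r_[q['ft_force'],q['ft_torque']]); w.append(q['eef_pos'][2])
f=np.mean(f,0); print('F',f[:3].round(2),'tool',(f[:3]@R).round(2),'T tool',(f[3:]@R).round(3),np.mean(w))
for n in F:
    im,d,W=F[n]; b=np.array([.4915,.1455]); L=(W[...,:2]-b)@R[:2,:2]
    z=W[...,2]
    for sg in (1,-1):
        m=(abs(L[...,0])<.030)&(L[...,1]*sg>.0215)&(L[...,1]*sg<.029)&(z>.05)&(z<.071); print(n,'land side y_tool',sg,m.sum(),np.median(z[m]) if m.any() else '')
    m=(abs(L[...,0]+.04)<.009)&(abs(L[...,1])<.02)&(z>.07); k=z[m]; print(n,'barrel top near end',np.percentile(k,96) if len(k) else '', 'end x', L[...,0][(abs(L[...,1])<.012)&(z>.065)&(z<.1)&(L[...,0]>-.06)].min(), 'y',np.percentile(L[...,1][m],[1,99]))
```

```text
[0.49197196 0.14590685 0.08355178] tilt [0.00025303 0.00096753]
F [ 2.16 -1.24  6.92] tool [-0.76  2.38 -6.92] T tool [-0.438 -0.27  -0.013] 0.08357005810760419
scene land side y_tool 1 0 
scene land side y_tool -1 85 0.06077812198329535
scene barrel top near end 0.37484730974202113 end x -0.05141705790413053 y [-0.01970572  0.01907494]
top land side y_tool 1 50 0.062280510472550454
top land side y_tool -1 0 
top barrel top near end 0.5070572900140244 end x -0.04737983956632394 y [-0.01944371  0.01961424]
```

View pics/s6.png

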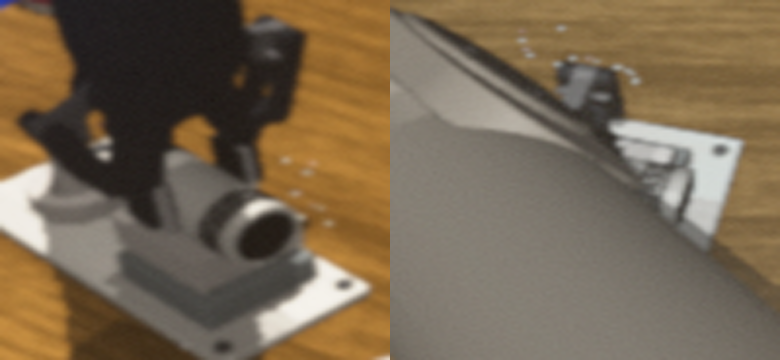

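Call:
move_arm:
  series:
    - {"slide":[0,0.0003,0.0002],"yaw":0}
    - {"slide":[0,0,0],"yaw":0}
    - {"slide":[0,0,0],"yaw":0}
    - {"slide":[0,0,0],"yaw":0}

```text
clock: 19.0
eef_pos: [0.492, 0.1459, 0.0833]
tool_rot: [[0.207, 0.978, 0.001], [0.978, -0.207, -0.0], [0.0, 0.001, -1.0]]
ft_force: [1.1, -2.3, 7.0]
grip_width: 0.0381
gripper_force: 61.6
```

```bash
cat > chk.py <<'E'
from h import *
f=[];w=[];ls=[]
for i in range(6):
    im,d=cams.grab_frame('scene'); q=manip.state(); f.append(q['ft_force']); w.append(q['eef_pos']); R=q['tool_rot']
    W=world('scene',d); L=(W[...,:2]-[.4915,.1455])@R[:2,:2]; z=W[...,2]
    m=(abs(L[...,0])<.030)&(L[...,1]<-.0215)&(L[...,1]>-.029)&(z>.05)&(z<.071); ls.append(np.median(z[m]))
f=np.mean(f,0); print(q['clock'],'tool F',(f@R).round(2),np.mean(w,0).round(4),'land',np.mean(ls), 'sunk',.06546-np.mean(ls))
E
python3 chk.py
```

```text
19.3 tool F [-0.86  1.79 -7.17] [0.492  0.1459 0.0833] land 0.060774901989762375 sunk 0.004685098010237629
```

Call:
move_arm:
  series:
    - {"slide":[0,0.0005,0],"yaw":0}
    - {"slide":[0,0,0],"yaw":0}
    - {"slide":[0,0,0],"yaw":0}
    - {"slide":[0,0,0],"yaw":0}

```text
clock: 19.7
eef_pos: [0.492, 0.1459, 0.0832]
tool_rot: [[0.207, 0.978, -0.0], [0.978, -0.207, -0.0], [-0.0, -0.0, -1.0]]
ft_force: [0.2, -0.1, 7.1]
grip_width: 0.0377
gripper_force: 61.6
```

```bash
python3 chk.py
```

```text
20.0 tool F [-0.94  0.23 -7.63] [0.492  0.1459 0.0832] land 0.06061943636908865 sunk 0.004840563630911357
```

Lateral load is now about zero, so both flanks carry evenly. The barrel is level and the block has sunk about 4.8 mm.

```bash
python3 -c "
from plant import hand_in
print(hand_in())"
```

```text
the job is handed in; nothing more can be done
None
```

The spacer ring is on the post, flat on the base plate, and the lens barrel is held level in the V, pressed down about 4.8 mm of the 10 mm travel; I handed the job in at about 20 s, and no verdict came back.

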